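Slide the chopping board into its shuttered dock

ROBOT

A 6-joint arm with a two-finger parallel gripper is mounted at the origin on a cart in front of the work surface, level with it; the furniture and walls round the work are solid. World frame = base frame: x ahead of the robot, y to its left, z up, the work surface at z = 0. Lengths are in m, angles in degrees, forces in N, time in s.
With the tool pointing down it reaches from about 0.375 to 0.9 m from the base axis. Payload 3.1 kg.
Tool frame: the origin (TCP) lies midway between the tips of the shut fingers; the grasp point (between the pads) lies 19 mm behind it; z points along the fingers, y is the line along which they close (so a half turn about z gives the same grasp; the last joint's range is limited). The gripper opens to 87 mm and grips with 3 to 60 N. Pads are 19 mm wide; open, the fingers measure 117 mm over their backs; the gripper's body (75 mm by 190 mm) begins 51 mm behind the grasp point.
Start: joints at [-76.92, 30.224, 82.088, -0, 67.689, -10.227], TCP at [0.247, -0.574, 0.223] pointing down, gripper open.
Joint ranges: [-176.69, 176.69], [-43.24, 126.21], [12.49, 139.97], [-82, 262], [0, 151.66], [-163.58, 163.58]. Speed limits (degrees/s): [159.86, 159.86, 180, 180, 180, 180].

INTERFACE

Orientations are given as a 3x3 rotation matrix whose columns are the frame's x, y, z axes.
In Python, from rig import read_state, capture, camera_info, hand_in gives the robot as it stands.
- The arm moves only by the tool drive_tool, never from a script. Its argument "motion" is a list of rows, each a list of 2 entries, a list of its own where there are three numbers: the shift along the tool's x, y, z in mm, then the turn, a rotation vector about the tool's x, y, z in rad. A call has 1 to 5 rows; each row shifts and turns the commanded pose from where the row before left it, along the tool's axes as they then stand; what a row does not reach is not made up. A row lasts 1/10 s, in which the tool goes at most 50 mm and 8.59 degrees, less where a joint would pass 70% of its speed; a pose out of reach is approached as far as the arm can. A call is refused whole if a number of a shift passes 50 or a number of a turn 0.15, either way. A call with a gripper value outside its range is refused whole. "gripper" is the opening, from 0 (shut) to 1 (fully open), set as the call begins (left out, the last holds). The fingers move at their own pace and stop on an object; the grip force is fixed at half the most. Time passes only in rows, so rows that do not move let the fingers close. It gives the time, the measured TCP pose, the force, the opening and the grip force at its end, in the units of the state.
- read_state(): the state, without advancing time (a new reading comes with each control period).
- capture(name): name is "side" or "top"; returns the picture (480x640x3 uint8, red, green, blue); there is no depth.
- camera_info(name): a dict with "fovy" (degrees; the focal length in pixels is half the picture's height over the tangent of half this angle, whatever the lens; pixels are square), "cx", "cy" (the principal point, pixels), "xyz" and "orientation" of the camera in the world. Camera axes: x right, y down, z forward; pixel columns grow to the right and rows downward; lengths in m; the calibration is good to about 2 mm. A picture is of the moment at which its call begins. camera_info takes no time and is no camera call.
- hand_in(): hands the job in; it is judged then, once.
The state is a dict: "time_s": time; "joint_positions": joint angles; "qvel": joint speeds; "tau": joint torques, N m; "position": TCP position; "tcp_rot": TCP orientation; "force": force on the tool from outside, world axes, zero at the start; "moment": the same for the moment, N m; "opening": opening from 0.0 (shut) to 1.0 (fully open); "grasp_force": force on a finger pad.
Only numpy, scipy, OpenCV 4.12 (cv2) and the standard library are available. Lean on these libraries where they do the work, as an engineer would, in place of code of your own. Each camera call takes 0.05 s, during which the arm holds its last target. There are 200 camera calls.

TASK

Put the small chopping board away: press the brass latch plate on top of the wooden dock all the way down, which lifts the shutter in the dock's slot, then slide the board along the worktop, short edge first, into the slot until it is fully home against the back. Do not lift the board off the worktop, and leave the tea cup, the two spice jars and the saucer with its cookie where they are.

Things in the scene. Friction and masses are not known exactly. Their poses are not given: they have to be found in the camera images.
- dock: Low wooden dock fixed on the worktop, 164 mm wide (its x), 150 mm long (its y), 40 mm high. Origin: centre of its underside; at yaw 0 its axes are the world's, and it may be turned by up to 0.15 rad. A slot opens in its +y face (y = +75 mm), towards the robot's left, and runs to a back stop at y = -60 mm. The slot is 128 mm wide, 16 mm high, and its floor is the bare worktop.
- dock_mouth (a point): Middle of the slot's mouth at worktop level, at x = 0, y = +75 mm of the dock. Over the first 17 mm inwards the slot's side walls taper from 144 mm to 128 mm apart. A brass shutter 21 to 25 mm inside the mouth bars the slot while the latch is up.
- dock_home (a point): Where the board's origin is when the board is fully home: x = 0, y = +20 mm of the dock, at worktop level. 25 mm of the board then still sticks out of the mouth.
- latch_top (a point): Centre of the top face of the square brass latch plate, 46 x 46 mm, on the dock's roof, 10 mm from the dock's centre towards the back stop; 52 mm above the worktop when up, 42 mm when fully pressed (2 mm above the roof). Mind the wall shelves: their front edge is at x = 0.615 m, their underside 0.576 m above the worktop, so a wrist high over the work may strike them.
- latch (a joint): Travel of the latch plate downwards in m: 0 up (shutter closed), 0.010 fully down (shutter raised by 14 mm). About 2.5 N moves it, it has no spring and stays where it is left; it may start up to 1.5 mm down.
- board: Small pale wooden chopping board lying flat on the worktop, 120 mm (its x) by 160 mm (its y) by 10 mm thick, about 0.2 kg. Origin: centre of its underside. Its -y short edge faces the dock and goes in first; a dark round mark is near its +y short edge, and a dark groove runs round its top. It starts to the robot's left of the dock, turned by up to 0.3 rad. It is too wide to be gripped across; it can be pushed along by its edges.
- tea_cup: Bystander: white china tea cup with blue flowers, 99 x 125 x 64 mm, origin at the centre of its underside.
- spice_jar_a: Bystander: glass spice jar with a red cap, 45 mm across, 106 mm high, origin at the centre of its underside.
- spice_jar_b: Bystander: second glass spice jar with a red cap, 45 mm across, 106 mm high, origin at the centre of its underside.
- saucer: Bystander: white saucer, 148 mm across, 18 mm high, to the left of the board, with a cookie on it, origin at the centre of its underside.
- cookie: Bystander: round cookie with chocolate stripes, 67 mm across, 14 mm thick, lying on the saucer, origin at the centre of its underside.

How it is judged (in metres and radians):
On the way, in this order (a step that is already met when the one before it is completed fails the run):
1. the latch plate is pressed down and the shutter is up (value of joint latch above 0.0075 m), for 0.2 s.
2. the board's front edge has entered the slot past the shutter (y of board in the frame of dock below 0.12 m and angle between the y axis of board and the y axis of dock, either way round below 0.12 rad).
At the end, for the whole second after the job is handed in: The latch is still down (at least 7 mm), and the board lies flat and still in the slot, straight within 0.1 rad, its front edge within 5 mm of the back stop (value of joint latch above 0.007 m and y of board in the frame of dock between 0.01 and 0.025 m and x of board in the frame of dock between -0.008 and 0.008 m and angle between the y axis of board and the y axis of dock, either way round below 0.1 rad and z of board in the frame of dock below 0.005 m and angle between board's own z axis and vertical below 0.05 rad and linear speed of board below 0.01 m/s); the robot touches nothing.
It fails at once if the board is lifted off the worktop by more than 25 mm (height (world z) of board above 0.025 m).
It fails at once if a bystander (tea cup, spice jar, saucer or cookie) is moved by more than 20 mm (distance of any of tea_cup, spice_jar_a, spice_jar_b, saucer, cookie from where it was at the start of the episode above 0.02 m).
It also fails if it takes over 72 s, if anything falls off the work surface, if the arm or the gripper's body presses on something with over 40 N, if the wrist force passes 120 N, or if a joint passes its speed limit or range.

## Working session

There is one attempt and no reset: what is moved stays moved. The work goes in short steps, Python scripts to look and compute and a tool call to move; the robot and the scene stay as the last step left them, time stands still between calls to the robot, and variables do not carry over. Pictures are saved under pics/ and viewed, at most 10 in all, crops included, and the job is handed in when it is done.

Besides the shell and the picture viewer there is one more tool, called after "Request:" as a command line: name --argument value ..., lists and objects as JSON in quotes. drive_tool: Moves the arm, as the interface text tells. Its arguments: {"type":"object","properties":{"motion":{"type":"array","items":{"type":"array"}},"gripper":{"type":"number"}},"required":["motion"]}

```bash
mkdir -p pics
python3 - <<'E'
from rig import *
import cv2
for n in("top","side"):
    cv2.imwrite(f"pics/{n}0.png",capture(n)[:,:,::-1]); print(n,camera_info(n))
s=read_state();print(s)
E
```

```text
top {'fovy': 55.55849488060816, 'cx': 319.4612857458009, 'cy': 241.1974821514913, 'xyz': array([0.46592611, 0.12068141, 1.27043545]), 'orientation': array([[-0.00309712, -0.9903848 ,  0.1383053 ],
       [-0.99999354,  0.00281504, -0.0022351 ],
       [ 0.00182428, -0.13831133, -0.99038712]])}
side {'fovy': 50.90740484209249, 'cx': 316.57546660374595, 'cy': 242.4689403778462, 'xyz': array([0.27332328, 0.94041912, 0.81655266]), 'orientation': array([[-0.90623634, -0.2838859 ,  0.31328021],
       [-0.4223891 ,  0.57646857, -0.6994794 ],
       [ 0.01797614, -0.7662198 , -0.64232708]])}
{'time_s': 0.1, 'joint_positions': array([-7.69187679e+01,  3.02732588e+01,  8.21488438e+01,  1.01544381e-03,
        6.76890495e+01, -1.02259089e+01]), 'qvel': array([ 0.07770276, -0.07393945, -0.09079933,  0.04319541,  0.0231216 ,
        0.02081108]), 'tau': array([-4.32867155e-04, -4.40985096e+01, -1.77150607e+01,  6.34253025e-02,
        5.33577183e-02, -4.60626370e-05]), 'position': array([ 0.24718274, -0.57333136,  0.22167468]), 'tcp_rot': array([[ 9.18399821e-01,  3.95653372e-01, -4.23107026e-04],
       [ 3.95653434e-01, -9.18397940e-01,  1.89333825e-03],
       [ 3.60525043e-04, -1.90624526e-03, -9.99998118e-01]]), 'force': array([0.26448194, 0.87534684, 0.81482211]), 'moment': array([0.08021772, 0.02847688, 0.03541905]), 'grasp_force': 0.0, 'opening': 0.9993334941808268}
```

View pics/top0.png

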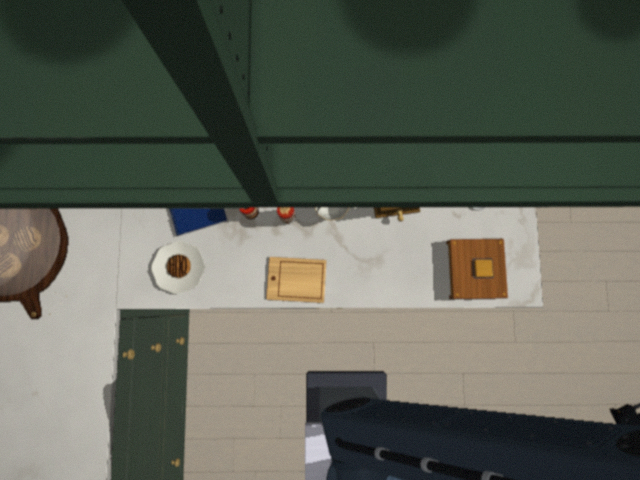

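View pics/side0.png

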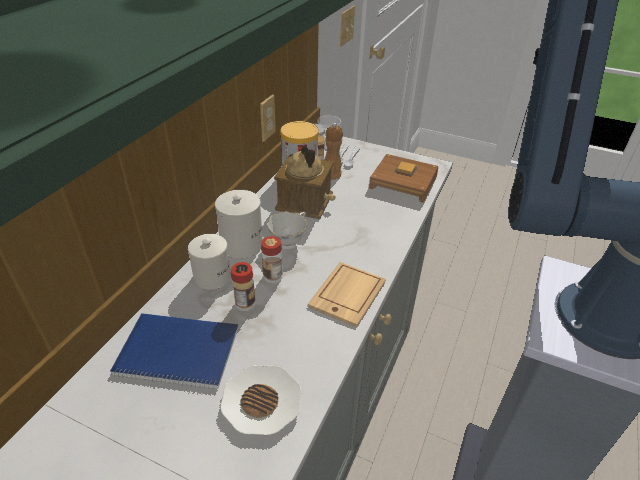

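The top view shows the board at about (295,280) with its mark at (272,279), the dock at (478,269), the latch at (484,268) and the saucer at (177,268). The side view shows the board at (347,293), the dock at (404,176) and the latch at (405,169).

```bash
cat > h.py <<'E'
from rig import *
import cv2, numpy as np
def ray(n,uv,z):
    c=camera_info(n); f=240/np.tan(np.radians(c["fovy"]/2))
    uv=np.atleast_2d(uv).astype(float)
    d=np.c_[(uv[:,0]-c["cx"])/f,(uv[:,1]-c["cy"])/f,np.ones(len(uv))]@c["orientation"].T
    return c["xyz"]+d*((z-c["xyz"][2])/d[:,2])[:,None]
def blob(im,box,lo,hi,z,n):
    """contour of largest blob in box, cast on z; returns centre, min-area rect size, angle"""
    u0,v0,u1,v1=box
    k=4; crop=cv2.resize(im[v0:v1,u0:u1],None,fx=k,fy=k,interpolation=cv2.INTER_CUBIC)
    hsv=cv2.cvtColor(crop,cv2.COLOR_RGB2HSV)
    m=cv2.inRange(hsv,lo,hi); m=cv2.morphologyEx(m,cv2.MORPH_CLOSE,np.ones((9,9)))
    cs,_=cv2.findContours(m,cv2.RETR_EXTERNAL,cv2.CHAIN_APPROX_NONE)
    c=max(cs,key=cv2.contourArea)[:,0]
    uv=(c+.5)/k-.5+[u0,v0]
    p=ray(n,uv,z)[:,:2]
    r=cv2.minAreaRect((p*1000).astype(np.float32))
    return r,p
E
python3 - <<'E'
from h import *
t=capture("top"); s=capture("side")
for n,im,b in (("top",t,(258,245,335,310)),("side",s,(300,255,395,332))):
    r,p=blob(im,b,(8,60,90),(30,255,255),.010,n); print("board",n,r, cv2.boxPoints(r).round(1).tolist())
r,p=blob(t,(445,230,515,305),(3,110,40),(30,255,255),.040,"top"); print("dock",r,cv2.boxPoints(r).round(1).tolist())
r,p=blob(s,(365,150,445,203),(3,90,60),(30,255,255),.040,"side"); print("dock side",r)
r,p=blob(t,(465,250,503,287),(17,150,140),(35,255,255),.051,"top"); print("latch",r)
print("mark",ray("top",(272,279),.01),"saucer",ray("top",(177,268),.01),"jars",ray("top",[(249,212),(286,213)],.106))
a=cv2.resize(t[235:310,255:335],None,fx=5,fy=5,interpolation=0);b=cv2.resize(t[235:310,440:520],None,fx=5,fy=5,interpolation=0)
cv2.imwrite("pics/c.png",np.hstack([a,b])[:,:,::-1])
E
```

```text
board top ((536.3026733398438, 183.5010986328125), (161.79603576660156, 120.28202056884766), 86.65557098388672) [[471.5, 106.19999694824219], [591.5999755859375, 99.19999694824219], [601.0999755859375, 260.79998779296875], [481.0, 267.79998779296875]]
board side ((532.5233154296875, 187.25682067871094), (164.8813934326172, 120.78327178955078), 86.46602630615234) [[467.20001220703125, 108.69999694824219], [587.7000122070312, 101.30000305175781], [597.9000244140625, 265.79998779296875], [477.29998779296875, 273.29998779296875]]
dock ((562.965087890625, -306.6605529785156), (160.5419921875, 154.9695587158203), 0.7713753581047058) [[481.70001220703125, -230.3000030517578], [483.70001220703125, -385.20001220703125], [644.2999877929688, -383.1000061035156], [642.2000122070312, -228.10000610351562]]
dock side ((554.1397705078125, -281.40545654296875), (170.22195434570312, 204.84783935546875), 0.5880006551742554)
latch ((563.45849609375, -323.4868469238281), (44.399208068847656, 44.29310607910156), 0.03612418845295906)
mark [[0.53693538 0.2491973  0.01      ]] saucer [[0.56812704 0.51254976 0.01      ]] jars [[0.70580205 0.30123951 0.106     ]
 [0.70288807 0.2049161  0.106     ]]
```

View pics/c.png

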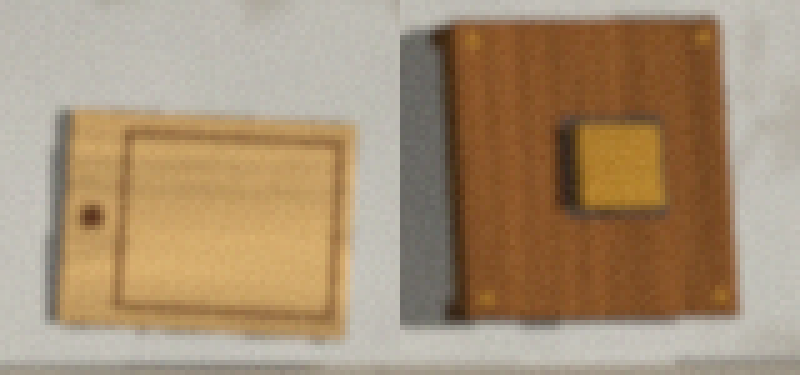

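Crop: the board's edges are clear, with its mark on the left (+y) end. The roof's four brass dots at crop (474,40), (703,36), (487,299) and (721,294) can give the dock's yaw.

Run:
```python
from h import *
ims=[capture("top").astype(float) for _ in range(3)]; t=(sum(ims)/3).round().astype(np.uint8)
P=[]
hsv=cv2.cvtColor(t,cv2.COLOR_RGB2HSV).astype(float); 
Y=t[:,:,1].astype(float)  # green is higher in brass
for x,y in((474,40),(703,36),(487,299),(721,294)):
    u=440+(x-400)/5-.5; v=235+y/5-.5
    ui,vi=int(round(u)),int(round(v)); w=Y[vi-3:vi+4,ui-3:ui+4].copy(); R=t[vi-3:vi+4,ui-3:ui+4,0]
    w=w*0+np.clip(t[vi-3:vi+4,ui-3:ui+4,1].astype(float)-np.median(w)-8,0,None); w[[0,-1]]=0; w[:,[0,-1]]=0
    w[t[vi-3:vi+4,ui-3:ui+4,2]>110]=0
    g=np.mgrid[vi-3:vi+4,ui-3:ui+4]; c=((g[1]*w).sum()/w.sum(),(g[0]*w).sum()/w.sum()); print((u,v),c)
    P.append(ray("top",c,.04)[0,:2])
P=np.array(P); print(P.round(4), P.mean(0))
a=lambda d:np.degrees(np.arctan2(d[1],d[0]))
print("yaws y-lines",[a(P[0]-P[1])-90,a(P[2]-P[3])-90],"x-lines",[a(P[0]-P[2]),a(P[1]-P[3])])
for nm,r in (("board",blob(t,(258,245,335,310),(8,60,90),(30,255,255),.010,"top")),("latch",blob(t,(465,250,503,287),(17,150,140),(35,255,255),.051,"top"))):
    p=r[1]*1000; R=r[0]; q=cv2.boxPoints(R)
    print(nm,R)
    # edge line fits
    c=np.array(R[0]); ang=np.radians(R[2]); e=np.array([[np.cos(ang),np.sin(ang)],[-np.sin(ang),np.cos(ang)]])
    l=(p-c)@e.T; h=np.array(R[1])/2
    for i in(0,1):
        for sg in(-1,1):
            k=(abs(l[:,i]-sg*h[i])<6)&(abs(l[:,1-i])<.8*h[1-i]); vx,vy,x0,y0=cv2.fitLine(p[k].astype(np.float32),cv2.DIST_HUBER,0,.01,.01).ravel()
            print(np.degrees(np.arctan2(vy,vx)).round(2),(x0.round(1),y0.round(1)))
# dock roof edges
p=blob(t,(445,230,515,305),(3,110,40),(30,255,255),.040,"top")[1]*1000
for nm,k in (("back",(p[:,1]<-370)&(abs(p[:,0]-563)<65)),("far",(p[:,0]>630)&(abs(p[:,1]+310)<55)),("near",(p[:,0]<495)&(abs(p[:,1]+310)<55))):
    vx,vy,x0,y0=cv2.fitLine(p[k].astype(np.float32),cv2.DIST_HUBER,0,.01,.01).ravel(); print(nm,np.degrees(np.arctan2(vy,vx)).round(2),x0,y0)
```

```text
(454.3, 242.5) (np.float64(454.13461538461536), np.float64(242.5))
(500.1, 241.7) (np.float64(500.3541666666667), np.float64(241.91666666666666))
(456.9, 294.3) (np.float64(457.02298850574715), np.float64(294.1264367816092))
(503.7, 293.3) (np.float64(504.1794871794872), np.float64(293.15384615384613))
[[ 0.6331 -0.2494]
 [ 0.6344 -0.3756]
 [ 0.4932 -0.251 ]
 [ 0.4954 -0.3778]] [ 0.56403508 -0.31345288]
yaws y-lines [np.float64(0.5658720027977324), np.float64(0.9972793648414608)] x-lines [np.float64(0.6564696606624885), np.float64(0.9142584757945498)]
board ((536.1986694335938, 183.3366241455078), (161.66189575195312, 120.05839538574219), 86.63945770263672)
-3.45 (np.float32(531.4), np.float32(103.3))
-3.37 (np.float32(540.9), np.float32(263.5))
86.64 (np.float32(595.7), np.float32(179.7))
86.67 (np.float32(476.9), np.float32(186.8))
latch ((563.4466552734375, -323.4941101074219), (44.59257888793945, 43.89750289916992), 0.8324161171913147)
-88.95 (np.float32(541.6), np.float32(-325.8))
89.83 (np.float32(584.9), np.float32(-322.2))
0.9 (np.float32(564.1), np.float32(-344.6))
0.93 (np.float32(563.1), np.float32(-301.9))
back 0.66 562.5582 -383.57785
far -89.54 642.42883 -320.25732
near -89.21 483.25134 -309.5214
```

Request:
drive_tool --motion '[[[0,0,0],[0,0,-0.1455]],[[0,0,0],[0,0,-0.1455]],[[0,0,0],[0,0,-0.1455]],[[0,0,0],[0,0,-0.1455]],[[0,0,0],[0,0,-0.1455]]]' --gripper 0

```text
time_s: 0.85
position: [0.2473, -0.5739, 0.2225]
tcp_rot: [[0.417, 0.909, 0.0], [0.909, -0.417, 0.0], [0.0, -0.0, -1.0]]
force: [0.6, 0.8, 0.6]
opening: 0.634
grasp_force: 0.0
```

Request:
drive_tool --motion '[[[0,0,0],[0,0,-0.1455]],[[0,0,0],[0,0,-0.1455]],[[0,0,0],[0,0,-0.1455]],[[0,0,0],[0,0,0]],[[0,0,0],[0,0,0]]]'

```text
time_s: 1.35
position: [0.2473, -0.5739, 0.2225]
tcp_rot: [[0.003, 1.0, 0.0], [1.0, -0.003, 0.0], [0.0, 0.0, -1.0]]
force: [0.0, 0.8, -0.4]
opening: 0.173
grasp_force: 0.0
```

Request:
drive_tool --motion '[[[25,31.7,12],[0,0,0]],[[25,31.7,12],[0,0,0]],[[25,31.7,12],[0,0,0]],[[25,31.7,12],[0,0,0]],[[25,31.7,12],[0,0,0]]]'

```text
time_s: 1.85
position: [0.4069, -0.448, 0.1622]
tcp_rot: [[0.003, 1.0, 0.0], [1.0, -0.003, -0.0], [-0.0, 0.0, -1.0]]
force: [-0.2, -0.6, -0.9]
opening: 0.006
grasp_force: 0.0
```

Request:
drive_tool --motion '[[[25,31.7,12],[0,0,0]],[[25,31.7,12],[0,0,0]],[[25,31.7,12],[0,0,0]],[[25,31.7,12],[0,0,0]],[[25,31.7,12],[0,0,0]]]'

```text
time_s: 2.35
position: [0.5656, -0.3229, 0.1021]
tcp_rot: [[0.003, 1.0, 0.0], [1.0, -0.003, -0.0], [-0.0, 0.0, -1.0]]
force: [0.3, -0.5, 0.4]
opening: 0.001
grasp_force: 0.0
```

Request:
drive_tool --motion '[[[0,0,20],[0,0,0]],[[0,0,15],[0,0,0]],[[0,0,8],[0,0,0]],[[0,0,0],[0,0,0]]]'

```text
time_s: 2.75
position: [0.5629, -0.3241, 0.0581]
tcp_rot: [[0.002, 1.0, -0.002], [1.0, -0.002, 0.002], [0.002, -0.002, -1.0]]
force: [-0.3, -0.4, 0.4]
opening: 0.006
grasp_force: 0.0
```

Request:
drive_tool --motion '[[[0,0,4],[0,0,0]],[[0,0,4],[0,0,0]],[[0,0,4],[0,0,0]],[[0,0,3],[0,0,0]],[[0,0,2],[0,0,0]]]'

```text
time_s: 3.25
position: [0.5645, -0.3249, 0.043]
tcp_rot: [[0.0, 1.0, 0.001], [1.0, -0.0, -0.002], [-0.002, 0.001, -1.0]]
force: [-0.9, -2.4, 3.2]
opening: 0.006
grasp_force: 1.5
```

Request:
drive_tool --motion '[[[0,0,1],[0,0,0]],[[0,0,0],[0,0,0]],[[0,0,0],[0,0,0]]]'

```text
time_s: 3.55
position: [0.5646, -0.3248, 0.0424]
tcp_rot: [[-0.0, 1.0, 0.001], [1.0, 0.0, -0.002], [-0.002, 0.001, -1.0]]
force: [-2.2, -2.9, 4.8]
opening: 0.004
grasp_force: 2.6
```

Request:
drive_tool --motion '[[[0,0,1],[0,0,0]],[[0,0,1],[0,0,0]],[[0,0,0],[0,0,0]],[[0,0,0],[0,0,0]]]'

```text
time_s: 3.95
position: [0.5646, -0.3249, 0.0423]
tcp_rot: [[-0.0, 1.0, 0.001], [1.0, 0.0, -0.002], [-0.002, 0.001, -1.0]]
force: [-3.7, -1.1, 14.1]
opening: 0.003
grasp_force: 7.3
```

Request:
drive_tool --motion '[[[0,0,-20],[0,0,0]],[[0,0,-40],[0,0,0]],[[30,0,0],[0,0,0]],[[45,0,0],[0,0,0]],[[45,0,0],[0,0,0]]]'

```text
time_s: 4.45
position: [0.5641, -0.2028, 0.0996]
tcp_rot: [[0.002, 1.0, 0.001], [1.0, -0.002, 0.001], [0.001, 0.001, -1.0]]
force: [0.3, 0.9, 0.2]
opening: 0.007
grasp_force: 0.0
```

Request:
drive_tool --motion '[[[45,-2,0],[0,0,0]],[[45,-2,0],[0,0,0]],[[45,-2,0],[0,0,0]],[[45,-2,0],[0,0,0]],[[45,-2,0],[0,0,0]]]' --gripper 1

```text
time_s: 4.95
position: [0.5536, 0.0233, 0.0993]
tcp_rot: [[0.001, 1.0, -0.001], [1.0, -0.001, 0.001], [0.001, -0.001, -1.0]]
force: [0.9, 0.7, -0.5]
opening: 0.378
grasp_force: 0.0
```

Request:
drive_tool --motion '[[[45,-2,0],[0,0,0]],[[45,-2,0],[0,0,0]],[[45,-2,0],[0,0,0]],[[45,-2,0],[0,0,0]],[[45,-2,0],[0,0,0]]]'

```text
time_s: 5.45
position: [0.5433, 0.2483, 0.0992]
tcp_rot: [[0.0, 1.0, -0.001], [1.0, -0.0, 0.0], [0.0, -0.001, -1.0]]
force: [0.7, -0.7, -0.4]
opening: 0.836
grasp_force: 0.0
```

Request:
drive_tool --motion '[[[35,-2,0],[0,0,0]],[[20,0,0],[0,0,0.06]],[[0,0,0],[0,0,0]],[[0,0,0],[0,0,0]]]'

```text
time_s: 5.85
position: [0.5415, 0.3012, 0.0991]
tcp_rot: [[0.058, 0.998, -0.001], [0.998, -0.058, -0.001], [-0.001, -0.001, -1.0]]
force: [0.5, 0.1, -0.2]
opening: 0.995
grasp_force: 0.0
```

Run:
```python
from h import *
s=capture("side"); t=capture("top")
print(blob(t,(258,245,335,310),(8,60,90),(30,255,255),.010,"top")[0])
print(read_state()["position"],read_state()["tcp_rot"])
cv2.imwrite("pics/s1.png",s[:,:,::-1])
```

```text
((536.1578979492188, 183.58258056640625), (161.30633544921875, 119.87152099609375), 86.60462951660156)
[0.54194899 0.29997186 0.09921321] [[ 6.03135159e-02  9.98178687e-01 -1.26069314e-03]
 [ 9.98179291e-01 -6.03142384e-02 -5.43107361e-04]
 [-6.18155939e-04 -1.22564107e-03 -9.99999058e-01]]
```

View pics/s1.png

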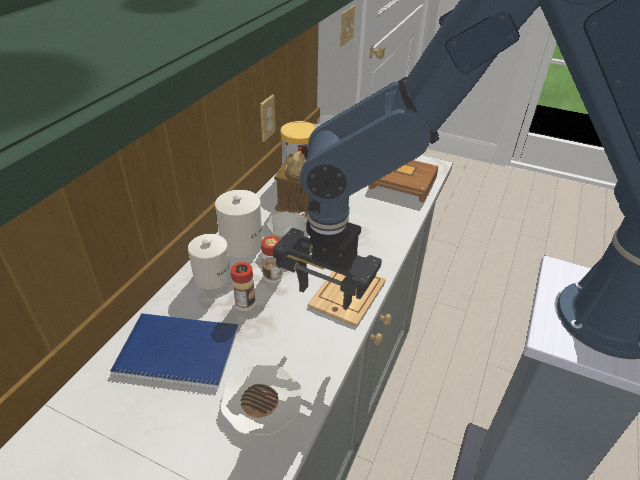

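The gripper hovers beyond the board's marked end, with tips at about (302,285) and (348,297). The jars stand at (243,285) and (272,258). I'll check the clearance to them before lowering.

Run:
```python
from h import *
print(ray("side",[(243,268),(272,241)],.106),ray("side",[(244,305),(272,278)],0),ray("side",[(270,236),(287,243)],.0))
```

```text
[[0.72136893 0.3079029  0.106     ]
 [0.70985632 0.20535752 0.106     ]] [[7.24136147e-01 3.14499910e-01 1.11022302e-16]
 [7.10190090e-01 2.13247433e-01 0.00000000e+00]] [[0.78918557 0.08047205 0.        ]
 [0.73742735 0.08595594 0.        ]]
```

Request:
drive_tool --motion '[[[0,0,35],[0,0,0]],[[0,0,30],[0,0,0]],[[0,0,20],[0,0,0]],[[0,0,9],[0,0,0]],[[0,0,0],[0,0,0]]]'

```text
time_s: 6.45
position: [0.5417, 0.2996, 0.0043]
tcp_rot: [[0.061, 0.998, -0.003], [0.998, -0.061, -0.001], [-0.001, -0.003, -1.0]]
force: [-0.9, -0.1, 1.3]
opening: 0.999
grasp_force: 0.0
```

Request:
drive_tool --motion '[[[-8,0,0],[0,0,0]],[[-6,0,0],[0,0,0]],[[-6,0,0],[0,0,0]],[[-6,0,0],[0,0,0]]]'

```text
time_s: 6.85
position: [0.5412, 0.2745, 0.0065]
tcp_rot: [[0.06, 0.998, 0.001], [0.998, -0.06, 0.0], [0.0, 0.001, -1.0]]
force: [-0.7, -1.0, 0.2]
opening: 1.001
grasp_force: 0.0
```

Request:
drive_tool --motion '[[[-6,0,1],[0,0,0]],[[-6,0,0],[0,0,0]],[[-6,0,0],[0,0,0]],[[0,0,0],[0,0,0]]]'

```text
time_s: 7.25
position: [0.5396, 0.2562, 0.0046]
tcp_rot: [[0.06, 0.998, -0.0], [0.998, -0.06, -0.001], [-0.001, -0.0, -1.0]]
force: [-0.0, 0.0, 0.5]
opening: 0.996
grasp_force: 0.0
```

Run:
```python
from h import *
t=capture("top"); s=capture("side"); S=read_state(); print(S["position"],S["force"])
a=cv2.resize(t[225:315,235:355],None,fx=4,fy=4,interpolation=0); b=s[200:380,230:430]; b=cv2.resize(b,(400,360))
cv2.imwrite("pics/p1.png",np.hstack([a[:, :400],b])[:,:,::-1])
```

```text
[0.53917589 0.25653542 0.00429666] [-0.36197657 -0.32952672 -0.05994028]
```

View pics/p1.png

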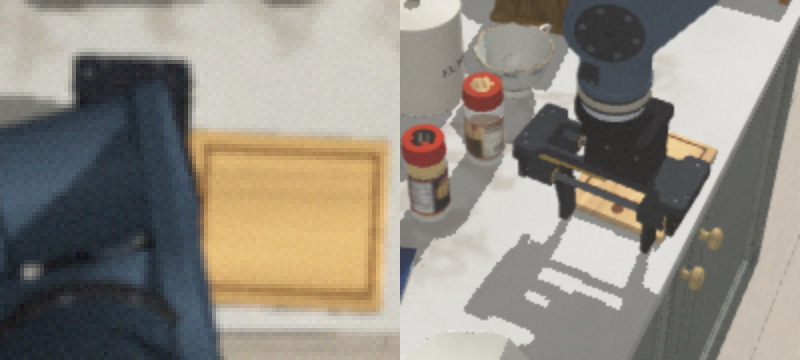

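The left crop shows the gripper against the board's marked end, with the board's far edge at about crop x 387. The right crop shows both fingers on the worktop at the edge, so the push is engaged.

Request:
drive_tool --motion '[[[-8,1,0],[0,0,-0.0037]],[[-12,1.7,0],[0,0,-0.0037]],[[-12,1.7,0],[0,0,-0.0037]],[[-12,1.6,0],[0,0,-0.0037]],[[-12,1.6,0],[0,0,-0.0037]]]'

```text
time_s: 7.85
position: [0.5443, 0.1993, 0.0044]
tcp_rot: [[0.042, 0.999, -0.001], [0.999, -0.042, -0.0], [-0.0, -0.001, -1.0]]
force: [-0.3, 1.6, -1.1]
opening: 0.999
grasp_force: 0.5
```

Request:
drive_tool --motion '[[[-12,1.5,0],[0,0,-0.0037]],[[-12,1.5,0],[0,0,-0.0037]],[[-12,1.4,0],[0,0,-0.0037]],[[-12,1.4,0],[0,0,-0.0037]],[[-6,0.7,0],[0,0,-0.0037]]]'

```text
time_s: 8.35
position: [0.5491, 0.1453, 0.0046]
tcp_rot: [[0.024, 1.0, -0.0], [1.0, -0.024, -0.0], [-0.0, -0.0, -1.0]]
force: [-0.0, 1.0, -0.9]
opening: 0.999
grasp_force: 0.5
```

Run:
```python
from h import *
t=capture("top"); S=read_state(); print(S["position"],S["force"],S["tcp_rot"][:2,:2])
r,p=blob(t,(280,235,450,318),(8,60,90),(30,255,255),.010,"top"); print(r); p*=1000
ymin=p[:,1].min(); 
q=np.argsort(p[:,1]); print(p[:,0].max(),p[:,0].min(),ymin)
for nm,k in (("front",p[:,1]<ymin+9),("far",(p[:,0]>np.percentile(p[:,0],98)-12)&(p[:,1]>ymin+12)),("near",(p[:,0]<p[:,0].min()+12)&(p[:,1]>ymin+12))):
    vx,vy,x0,y0=cv2.fitLine(p[k].astype(np.float32),cv2.DIST_HUBER,0,.01,.01).ravel(); print(nm,k.sum(),np.degrees(np.arctan2(vy,vx)),x0,y0)
```

```text
[0.54924642 0.144787   0.004575  ] [-0.94893218 -0.43098767 -0.2331781 ] [[ 0.02382041  0.99971625]
 [ 0.99971615 -0.02382042]]
((547.4677124023438, 25.8236083984375), (102.925537109375, 119.90763854980469), 89.17058563232422)
607.5982000238774 487.1181179790126 -26.338787909621754
front 183 -1.9321078 547.4784 -24.537237
far 146 88.83282 606.90625 28.705599
near 132 88.35139 488.319 38.607937
```

Request:
drive_tool --motion '[[[-10,1,0],[0,0,-0.0035]],[[-12,1.1,0],[0,0,-0.0035]],[[-12,1.1,0],[0,0,-0.0035]],[[-12,1,0],[0,0,-0.0035]],[[-12,1,0],[0,0,-0.0035]]]'

```text
time_s: 8.9
position: [0.5533, 0.0875, 0.0046]
tcp_rot: [[0.005, 1.0, 0.0], [1.0, -0.005, 0.0], [0.0, 0.0, -1.0]]
force: [-0.2, 2.8, 1.0]
opening: 1.002
grasp_force: 0.9
```

Request:
drive_tool --motion '[[[-12,0.9,0],[0,0,-0.0035]],[[-12,0.9,0],[0,0,-0.0035]],[[-12,0.8,0],[0,0,-0.0035]],[[-12,0.8,0],[0,0,-0.0035]],[[-12,0.7,0],[0,0,-0.0035]]]'

```text
time_s: 9.4
position: [0.5574, 0.0276, 0.0046]
tcp_rot: [[-0.012, 1.0, -0.0], [1.0, 0.012, 0.0], [0.0, -0.0, -1.0]]
force: [-0.0, 2.1, 1.6]
opening: 1.0
grasp_force: 1.1
```

Request:
drive_tool --motion '[[[-6,0.3,0],[0,0,-0.003]],[[-4,0,0],[0,0,0]],[[0,0,0],[0,0,0]]]'

```text
time_s: 9.7
position: [0.558, 0.0178, 0.0045]
tcp_rot: [[-0.015, 1.0, 0.0], [1.0, 0.015, -0.0], [-0.0, 0.0, -1.0]]
force: [0.1, 0.3, -0.5]
opening: 1.001
grasp_force: 0.0
```

```bash
cat > m.py <<'E'
from h import *
t=capture("top"); s=capture("side"); S=read_state(); print(S["position"],S["force"],S["tcp_rot"][:2,:2])
r,p=blob(t,(330,235,447,318),(10,60,90),(30,255,255),.010,"top"); p*=1000
ymin=p[:,1].min();print(r,ymin)
for nm,k in (("front",p[:,1]<ymin+9),("far",(p[:,0]>np.percentile(p[:,0],95)-8)&(p[:,1]>ymin+12)),("near",(p[:,0]<np.percentile(p[:,0],5)+8)&(p[:,1]>ymin+12))):
    vx,vy,x0,y0=cv2.fitLine(p[k].astype(np.float32),cv2.DIST_HUBER,0,.01,.01).ravel(); print(nm,k.sum(),np.degrees(np.arctan2(vy,vx)),x0,y0)
import sys
a=cv2.resize(t[230:320,370:520],None,fx=4,fy=4)
cv2.imwrite(f"pics/{sys.argv[1]}.png",a[:,:,::-1]); cv2.imwrite(f"pics/{sys.argv[1]}s.png",s[:,:,::-1])
E
python3 m.py q1
```

```text
[0.55784824 0.01843252 0.00445602] [-0.3546782  -0.0309519   0.13197279] [[-0.0154543   0.99988057]
 [ 0.99988052  0.01545428]]
((560.9832763671875, -125.58584594726562), (119.73974609375, 53.612449645996094), 1.0351698398590088) -152.96453678724714
front 186 0.8678795 550.49634 -152.10663
far 70 -89.58682 620.28973 -119.32356
near 62 -87.87572 501.4876 -122.28683
```

View pics/q1.png

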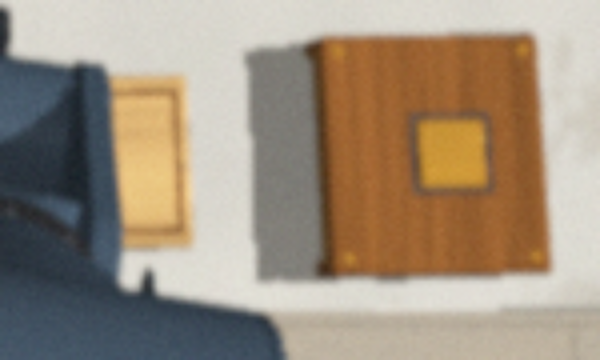

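The board is at crop (150,160), straight and in line with the dock. The latch plate at (453,152) casts no shadow, so it is down. Now the straight push.

Request:
drive_tool --motion '[[[-8,0,0],[0,0,0]],[[-12,0,0],[0,0,0]],[[-12,0,0],[0,0,0]],[[-12,0,0],[0,0,0]],[[-12,0,0],[0,0,0]]]'

```text
time_s: 10.3
position: [0.5586, -0.0388, 0.0045]
tcp_rot: [[-0.014, 1.0, -0.0], [1.0, 0.014, -0.0], [-0.0, -0.0, -1.0]]
force: [-0.1, 1.3, -1.2]
opening: 1.001
grasp_force: 0.5
```

Request:
drive_tool --motion '[[[-10,0,0],[0,0,0]],[[-10,0,0],[0,0,0]],[[-8,0,0],[0,0,0]],[[-8,0,0],[0,0,0]],[[-8,0,0],[0,0,0]]]'

```text
time_s: 10.8
position: [0.5593, -0.082, 0.0045]
tcp_rot: [[-0.015, 1.0, -0.0], [1.0, 0.015, 0.0], [0.0, -0.0, -1.0]]
force: [0.4, 1.7, -0.7]
opening: 1.001
grasp_force: 0.5
```

Request:
drive_tool --motion '[[[-8,0,0],[0,0,0]],[[-8,0,0],[0,0,0]],[[-8,0,0],[0,0,0]],[[-8,0,0],[0,0,0]],[[-8,0,0],[0,0,0]]]'

```text
time_s: 11.3
position: [0.5599, -0.1221, 0.0045]
tcp_rot: [[-0.015, 1.0, -0.0], [1.0, 0.015, 0.0], [0.0, -0.0, -1.0]]
force: [-0.0, 1.0, -0.5]
opening: 1.0
grasp_force: 0.5
```

Request:
drive_tool --motion '[[[-8,0,0],[0,0,0]],[[-8,0,0],[0,0,0]],[[-8,0,0],[0,0,0]],[[-8,0,0],[0,0,0]],[[-8,0,0],[0,0,0]]]'

```text
time_s: 11.8
position: [0.5605, -0.1621, 0.0045]
tcp_rot: [[-0.015, 1.0, -0.0], [1.0, 0.015, 0.0], [0.0, -0.0, -1.0]]
force: [0.3, 0.5, -0.8]
opening: 1.001
grasp_force: 0.5
```

Request:
drive_tool --motion '[[[-7,0,0],[0,0,0]],[[-7,0,0],[0,0,0]],[[-7,0,0],[0,0,0]],[[-6,0,0],[0,0,0]],[[-5,0,0],[0,0,0]]]'

```text
time_s: 12.3
position: [0.5611, -0.194, 0.0045]
tcp_rot: [[-0.015, 1.0, 0.0], [1.0, 0.015, 0.0], [0.0, 0.0, -1.0]]
force: [-0.7, 0.5, -0.7]
opening: 1.0
grasp_force: 0.6
```

Request:
drive_tool --motion '[[[-3,0,0],[0,0,0]],[[-2,0,0],[0,0,0]],[[-2,0,0],[0,0,0]],[[0,0,0],[0,0,0]]]'

```text
time_s: 12.7
position: [0.5612, -0.2007, 0.0046]
tcp_rot: [[-0.015, 1.0, 0.0], [1.0, 0.015, -0.0], [-0.0, 0.0, -1.0]]
force: [-0.0, 0.6, 0.2]
opening: 0.997
grasp_force: 0.1
```

Request:
drive_tool --motion '[[[-2,0,0],[0,0,0]],[[-1,0,0],[0,0,0]],[[-1,0,0],[0,0,0]],[[0,0,0],[0,0,0]]]'

```text
time_s: 13.1
position: [0.5612, -0.2025, 0.0046]
tcp_rot: [[-0.014, 1.0, -0.0], [1.0, 0.014, 0.003], [0.003, -0.0, -1.0]]
force: [0.8, 5.4, 1.2]
opening: 0.999
grasp_force: 3.3
```

Request:
drive_tool --motion '[[[-1.5,0,0],[0,0,0]],[[0,0,0],[0,0,0]],[[0,0,0],[0,0,0]]]'

```text
time_s: 13.4
position: [0.5611, -0.2026, 0.0046]
tcp_rot: [[-0.014, 1.0, -0.001], [1.0, 0.014, 0.005], [0.005, -0.001, -1.0]]
force: [3.1, 9.8, 2.1]
opening: 0.999
grasp_force: 5.1
```

Request:
drive_tool --motion '[[[4,0,0],[0,0,0]],[[15,0,0],[0,0,0]],[[25,0,0],[0,0,0]],[[40,0,-10],[0,0,0]],[[40,0,-40],[0,0,0]]]'

```text
time_s: 13.9
position: [0.5565, -0.0845, 0.0475]
tcp_rot: [[-0.014, 1.0, -0.007], [1.0, 0.014, 0.002], [0.002, -0.007, -1.0]]
force: [0.4, 1.1, 0.4]
opening: 0.995
grasp_force: 0.0
```

Request:
drive_tool --motion '[[[45,-15,-40],[0,0,0]],[[45,-20,-20],[0,0,0]],[[45,-20,0],[0,0,0]],[[45,-20,0],[0,0,0]],[[0,0,0],[0,0,0]]]'

```text
time_s: 14.4
position: [0.4806, 0.0858, 0.1011]
tcp_rot: [[-0.022, 1.0, -0.006], [1.0, 0.022, 0.001], [0.001, -0.006, -1.0]]
force: [-0.7, -0.3, 0.1]
opening: 0.996
grasp_force: 0.0
```

Run:
```python
from h import *
t=capture("top"); s=capture("side")
a=cv2.resize(t[230:320,400:520],None,fx=4,fy=4); b=cv2.resize(s[140:230,345:425][:, :],(320,360))
cv2.imwrite("pics/f.png",np.hstack([a,b])[:,:,::-1])
p=blob(t,(400,235,444,318),(10,60,90),(30,255,255),.010,"top")[1]*1000
ym=p[:,1].max(); k=(p[:,1]>ym-8)
vx,vy,x0,y0=cv2.fitLine(p[k].astype(np.float32),cv2.DIST_HUBER,0,.01,.01).ravel(); print("rear edge",np.degrees(np.arctan2(vy,vx)),x0,y0,p[:,0].min(),p[:,0].max())
```

```text
rear edge 0.8347001 569.45056 -210.5719 502.21839338650034 623.5832021180987
```

View pics/f.png

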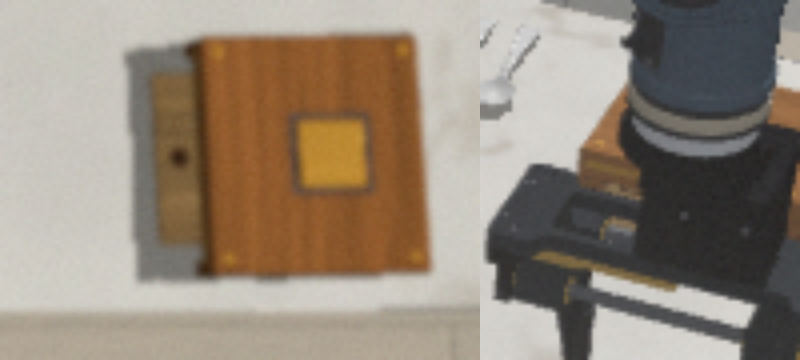

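The crop shows the board in the slot at (180,155), its marked end sticking out evenly and straight, with the latch still down. The push met a hard stop of about 10 N, and the measured rear edge fits the home position.

```bash
python3 -c "from rig import *; print(hand_in())"
```

```text
the job is handed in; nothing more can be done
None
```

I pressed the latch fully down and slid the board into the slot until it met the back stop, then backed the gripper off and handed the job in at about 14.5 s. The last picture shows the board in straight with the latch still down; the verdict wasn't shown to me.

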